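# Gauge two sanded pine blocks

## Robot

A 6-joint arm with a two-finger parallel gripper is mounted at the origin on the work surface. World frame = base frame: x ahead of the robot, y to its left, z up, the work surface at z = 0. Lengths are in m, angles in rad, forces in N, time in s.
With the tool pointing down it reaches from about 0.275 to 0.725 m from the base axis. Payload 5.6 kg.
Tool frame: the origin (TCP) lies midway between the tips of the shut fingers; the grasp point (between the pads) lies 19 mm behind it; z points along the fingers, y is the line along which they close (so a half turn about z gives the same grasp; the last joint's range is limited). The gripper opens to 85 mm and grips with 20 to 120 N. Pads are 22 mm wide; open, the fingers measure 114 mm over their backs; the gripper's body (76 mm by 85 mm) begins 54 mm behind the grasp point. The pads swing forward as they close: fully open they stand 13 mm farther back than shut.
Start: joints at [1.454, 0.255, 0.108, 0, -1.424, -0.285], TCP at [0.215, 0.506, 0.231] pointing down, gripper open.
Joint ranges: [-2.95, 2.95], [-1.21, 1.97], [-1.09, 1.5], [-2.87, 1.71], [-2.94, -0.07], [-3.05, 3.05]. Speed limits (rad/s): [2.57, 2.57, 3.14, 3.14, 3.14, 3.14].

## Interface

Orientations are given as a rotation vector (axis times angle).
In Python, from bench import ctrl gives the robot as it stands. The module is installed in compiled form; this text tells all that it offers.
- The arm moves only by the tool apply_moves, never from a script. Its argument "rows" is a list that holds one entry, the list of rows, each a list of 7 numbers: the shift along the tool's x, y, z as a fraction of full scale, then the turn, a rotation vector about the tool's x, y, z as a fraction of full scale, then the opening, from -1 (shut) to 1 (fully open). In form: [[[tx, ty, tz, wx, wy, wz, jaw], ...]]. A call has exactly 8 rows; each row shifts and turns the commanded pose from where the row before left it, along the tool's axes as they then stand; what a row does not reach is not made up. Full scale, the value 1, is 50 cm for a shift and pi rad for a turn. A row lasts 1/10 s, in which the tool goes at most 50 mm and 8.59 degrees, less where a joint would pass 70% of its speed; a pose out of reach is approached as far as the arm can. A call with a number of a shift or a turn outside -1 to 1 is refused whole. A call with a gripper value outside its range is refused whole. The fingers move at their own pace and stop on an object; "squeeze" is the grip in N (left out, the last holds). Time passes only in rows, so rows that do not move let the fingers close, or fill a call up. It gives the time, the measured TCP pose, the force, the opening and the grip force at its end, in the units of the state.
- ctrl.sense(): the state, without advancing time (a new reading comes with each control period).
- ctrl.snapshot(name): name is "scene" or "top"; returns a dict with "image" (420x560x3 uint8, red, green, blue), "fx", "fy", "cx", "cy" (pixels), "k1" (the pictures are not rectified: a ray, as slopes to the right and down, at radius r is drawn at 1 + k1 r^2 times it, then the intrinsics apply), "R" (3x3) and "t" (3): a world point X has camera coordinates R X + t. Camera axes: x right, y down, z forward; pixel columns grow to the right and rows downward; lengths in m; the calibration is good to about 2 mm. A picture is of the moment at which its call begins. There is no depth.
- ctrl.finish_job(): hands the job in; it is judged then, once.
Trained networks look in a picture, given as the dict that the camera call returned (one of the last four; its "shot" number tells which), for a name from the list of things; names that differ only in an ending like _2 or _b are one class to them, and where a whole thing is asked for, a point or a joint stands for the part that bears it (a point fixed in the world has none). Each returns a list of dicts, best first, with "score" (0 to 1); they miss things now and then, are a little off and sometimes report something else, mostly with a low value. They report only what shows in the picture. A call takes as long as a camera call.
- ctrl.search_frame(name, picture): "at" ([column, row] as shares, 0 to 1, of the picture: columns of its width, rows of its height, amid what is visible of it).
The state is a dict: "time": time; "qpos": joint angles; "joint_vel": joint speeds; "joint_torque": joint torques, N m; "position": TCP position; "eef_rot": TCP orientation; "ft_force": force on the tool from outside, world axes, zero at the start; "moment": the same for the moment, N m; "grip_width": finger opening in m; "gripper_force": force on a finger pad.
Only numpy, scipy, OpenCV 4.12 (cv2) and the standard library are available. Lean on these libraries where they do the work, as an engineer would, in place of code of your own. Each camera call takes 0.05 s, during which the arm holds its last target. There are 200 camera calls.

## Task

Offer both pine blocks to the width gauge by sliding them along the bench, without lifting them: push the one that fits right through the throat into the green pen, and once the gauge has stopped the too-wide one, slide it back out and leave it squarely in the red rework bay. Do not force a block against the gauge, and leave the other things on the bench alone.

Things in the scene. Friction and masses are not known exactly. Their poses are not given: they have to be found in the camera images.
- block_1: loose pine block, 100 mm long (its x), 30 mm tall, about 80 g, origin at the centre of its underside. The two blocks look alike; one is 50 mm wide (y) and slides through the gauge, the other was left 58 mm wide and does not. Which is which is for the gauge to tell.
- block_2: loose pine block, 100 mm long (its x), 30 mm tall, about 80 g, origin at the centre of its underside. The two blocks look alike; one is 50 mm wide (y) and slides through the gauge, the other was left 58 mm wide and does not. Which is which is for the gauge to tell.
- gauge: fixed go/no-go gauge, 35 mm walls, no floor plate, open top. Origin: bench level, throat entry, centre line; x = travel. Aluminium mouth, 94 mm wide at x=-35 mm, narrows to 54 mm at x=0; parallel 54 mm throat x=0 to 50, cheeks 18 mm thick; then green-floored pen, 74 mm wide inside, x=50 to 190, plywood walls 16 mm thick at its sides and end; the only way in is the throat.
- bay: red rework bay with white border, flat paint on the bench (no height), 160 mm along its x by 110 mm along its y, origin at its centre
- sander: bystander: cork sanding block with black rubber sole, 110 x 65 x 40 mm, loose, origin at the centre of its underside
- board: bystander: loose wooden board 150 x 90 x 24 mm, origin at the centre of its underside
- tin: bystander: loose blue open tin, 72 mm across, 95 mm tall, origin at the centre of its underside

How it is judged:
By the outcome, as a careful person would: the job done as asked, in the order asked, and still so for the second after the job is handed in, with the robot touching nothing.
It also fails if it takes over 72 s, if anything falls off the work surface, if the arm or the gripper's body presses on something with over 40 N, if the wrist force passes 120 N, or if a joint passes its speed limit or range.

## Working session

There is one attempt and no reset: what is moved stays moved. The work goes in short steps, Python scripts to look and compute and a tool call to move; the robot and the scene stay as the last step left them, time stands still between calls to the robot, and variables do not carry over. Pictures are saved under pics/ and viewed, at most 10 in all, crops included, and the job is handed in when it is done.

Besides the shell and the picture viewer there is one more tool, called as name([rows], argument=value, ...), one row to a line, values as JSON. apply_moves: Moves the arm, as the interface text tells. Its arguments: {"type":"object","properties":{"rows":{"type":"array","items":{"type":"array","items":{"type":"array","items":{"type":"number","minimum":-1,"maximum":1}}}},"squeeze":{"type":"number"}},"required":["rows"]}

```bash
mkdir -p pics; cat > h.py <<'E'
import numpy as np, cv2
from bench import ctrl
def ray(p,u,v):
    # pixel -> world origin,direction
    K=np.array([[p['fx'],0,p['cx']],[0,p['fy'],p['cy']],[0,0,1]]);d=np.array([p['k1'],0,0,0,0.])
    s=cv2.undistortPoints(np.array([[[u,v]]],float),K,d)[0,0]
    R=np.array(p['R']);t=np.array(p['t'])
    return -R.T@t, R.T@np.array([s[0],s[1],1])
def onz(p,u,v,z=0.):
    o,d=ray(p,u,v);return o+d*(z-o[2])/d[2]
def proj(p,X):
    K=np.array([[p['fx'],0,p['cx']],[0,p['fy'],p['cy']],[0,0,1]]);d=np.array([p['k1'],0,0,0,0.])
    return cv2.projectPoints(np.array(X,float).reshape(-1,1,3),cv2.Rodrigues(np.array(p['R']))[0],np.array(p['t'],float),K,d)[0][:,0]
def save(p,n,s=1): 
    im=cv2.cvtColor(p['image'],cv2.COLOR_RGB2BGR); cv2.imwrite('pics/'+n,cv2.resize(im,None,fx=s,fy=s,interpolation=cv2.INTER_CUBIC) if s!=1 else im)
E
python3 - <<'E'
from h import *
s=ctrl.sense();print({k:np.round(v,3).tolist() for k,v in s.items()})
for c in('scene','top'):
    p=ctrl.snapshot(c);save(p,c+'0.png',1.4)
    print(c,p['fx'],p['cx'],p['cy'],p['k1'],-np.array(p['R']).T@p['t'],np.round(p['R'],3).tolist())
    for n in('block_1','gauge','bay','sander','board','tin'):
        for r in ctrl.search_frame(n,p)[:3]:
            u,v=r['at'][0]*560,r['at'][1]*420
            print(n,round(r['score'],2),int(u),int(v),np.round(onz(p,u,v,0.03),3))
E
```

```text
{'time': 0.0, 'qpos': [1.454, 0.256, 0.107, -0.0, -1.424, -0.285], 'joint_vel': [-0.001, -0.0, 0.0, 0.002, 0.0, 0.001], 'joint_torque': [-0.0, -38.662, 23.795, 5.365, -0.006, 0.0], 'position': [0.215, 0.506, 0.23], 'eef_rot': [3.076, -0.627, -0.0], 'ft_force': [-0.221, 0.641, 0.6], 'moment': [0.0, 0.003, -0.003], 'gripper_force': 0.0, 'grip_width': 0.085}
scene 528.1429821682881 280.3276237195206 207.14424490772768 -0.19977861592426974 [ 0.90635619 -0.62581608  1.03845271] [[0.894, 0.448, 0.01], [0.379, -0.744, -0.55], [-0.239, 0.495, -0.835]]
block_1 0.67 325 114 [0.593 0.282 0.03 ]
block_1 0.57 280 88 [0.445 0.317 0.03 ]
gauge 0.94 261 262 [ 0.645 -0.173  0.03 ]
bay 0.75 221 176 [ 0.455 -0.014  0.03 ]
sander 0.81 130 299 [ 0.442 -0.376  0.03 ]
board 0.89 370 192 [0.789 0.104 0.03 ]
tin 0.68 208 370 [ 0.663 -0.43   0.03 ]
top 389.5309366006763 279.71363231790883 208.85400162359488 -0.0018451520215401515 [ 0.54648727 -0.04168078  1.15764426] [[-0.025, -0.999, 0.031], [-0.999, 0.024, -0.044], [0.043, -0.032, -0.999]]
block_1 0.91 150 212 [0.594 0.293 0.03 ]
block_1 0.63 142 265 [0.443 0.319 0.03 ]
gauge 0.55 312 189 [ 0.65  -0.174  0.03 ]
bay 0.73 254 261 [ 0.446 -0.002  0.03 ]
sander 0.85 382 256 [ 0.45  -0.375  0.03 ]
board 0.69 217 143 [0.79 0.1  0.03]
tin 0.82 410 178 [ 0.674 -0.465  0.03 ]
```

View pics/top0.png

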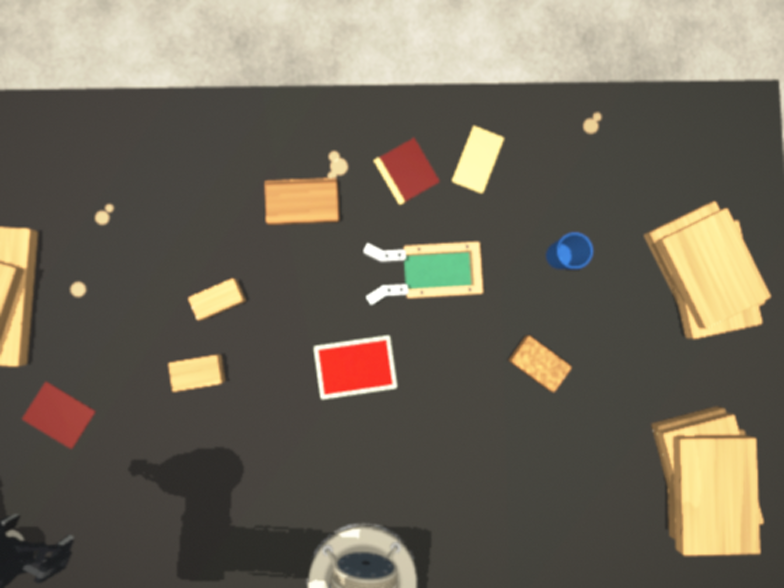

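View pics/scene0.png

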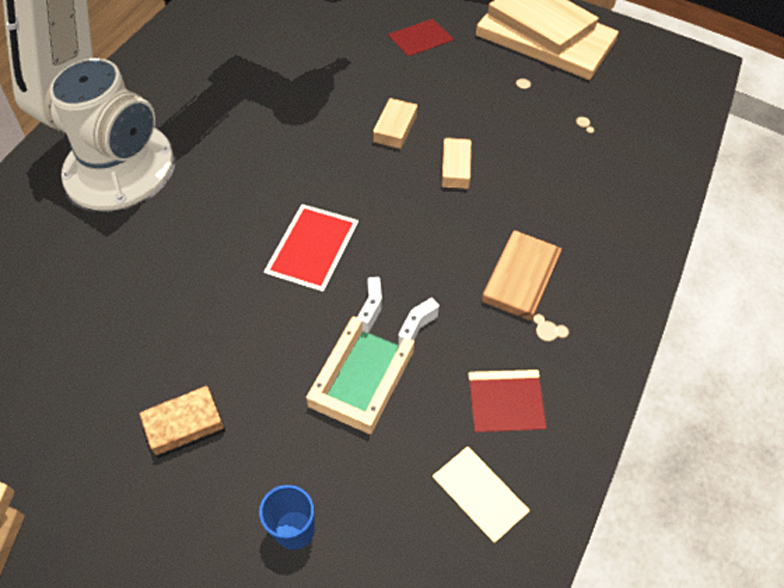

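The top view shows the blocks at about (216,299) and (196,372), the gauge mouth at (370,270) opening left, and the bay at (355,367), all in 1.4x pixels. The scene view agrees. Next I fit the poses by silhouette in both views.

```bash
cat >> h.py <<'E'
from scipy.optimize import minimize
def box(x,y,a,x0,x1,w,h):
    c,s=np.cos(a),np.sin(a)
    P=np.array([[X,Y,Z] for X in(x0,x1) for Y in(-w/2,w/2) for Z in((0,h) if h else (0,))])
    return np.c_[x+c*P[:,0]-s*P[:,1],y+s*P[:,0]+c*P[:,1],P[:,2]]
def sil(p,X,S=8):
    # anti-aliased convex silhouette
    h=cv2.convexHull(proj(p,X).astype(np.float32))[:,0]
    m=np.zeros((420*4,560*4),np.uint8)
    cv2.fillPoly(m,[np.round(((h+.5)*4-.5)*16).astype(np.int32)],255,shift=4)
    return cv2.resize(m,(560,420),interpolation=cv2.INTER_AREA)/255.
def mask(p,kind):
    hsv=cv2.cvtColor(p['image'],cv2.COLOR_RGB2HSV).astype(int);H,S,V=hsv[...,0],hsv[...,1],hsv[...,2]
    if kind=='wood': return ((S>50)&(V>95)&(H>8)&(H<35)).astype(float)
    if kind=='pen': return ((S>50)&(V>70)&(H>8)&(H<95)).astype(float)
    if kind=='bay': return (((S>120)&(V>90)&((H<8)|(H>172)))|((S<40)&(V>150))).astype(float)
def fit(ps,kind,x0,dims,scale=None,width=False):
    ms=[]
    X0=box(*x0[:3],*dims)
    for p in ps:
        m=mask(p,kind);q=proj(p,X0);lo=q.min(0)-9;hi=q.max(0)+9
        k=np.zeros_like(m);k[max(0,int(lo[1])):int(hi[1]),max(0,int(lo[0])):int(hi[0])]=1
        n,l,st,_=cv2.connectedComponentsWithStats((m*k).astype(np.uint8))
        if kind!='bay': m=(l==1+np.argmax(st[1:,4])) .astype(float)
        ms.append((m*k,k))
    def cost(v):
        d=list(dims)
        if width:d[2]=v[3]
        return sum(np.sum(((sil(p,box(*v[:3],*d))-m)*k)**2)/max(m.sum(),1) for p,(m,k) in zip(ps,ms))
    v=np.array(list(x0[:3])+([dims[2]] if width else []));b=None
    for st in(.012,.004,.002):
        sp=np.vstack([v]+[v+np.eye(len(v))[i]*(st*8 if i==2 else st) for i in range(len(v))])
        b=minimize(cost,v,method='Nelder-Mead',options=dict(initial_simplex=sp,xatol=1e-5,fatol=1e-6));v=b.x
    return v,b.fun
BL=(-.05,.05,.054,.03)
PEN=(.05,.206,.106,.035); BAY=(-.08,.08,.11,0)
def report(ps,kind,x0,dims,**k):
    for n,q in(('top',[ps[1]]),('scene',[ps[0]]),('both',ps)):
        v,f=fit(q,kind,x0,dims,**k);print(kind,n,np.round(v[:2],4),'deg',round(np.degrees(v[2]),2),np.round(v[3:],4),'cost',round(f,3))
    return v
E
python3 - <<'E'
from h import *
ps=[ctrl.snapshot('scene'),ctrl.snapshot('top')]
r=np.radians
report(ps,'wood',(.594,.293,r(-110)),BL,width=True)
report(ps,'wood',(.443,.319,r(-95)),BL,width=True)
report(ps,'pen',(.645,-.06,r(-90)),PEN)
report(ps,'bay',(.447,-.002,r(-95)),BAY)
E
```

```text
wood top [0.5915 0.2869] deg -67.43 [0.0545] cost 0.021
wood scene [0.5911 0.2937] deg -67.06 [0.0527] cost 0.141
wood both [0.5915 0.2905] deg -67.24 [0.0533] cost 0.25
wood top [0.4402 0.3301] deg -82.13 [0.0643] cost 0.015
wood scene [0.4397 0.337 ] deg -82.45 [0.0598] cost 0.025
wood both [0.4403 0.3318] deg -81.57 [0.0631] cost 0.135
pen top [ 0.6408 -0.0612] deg -88.68 [] cost 0.087
pen scene [ 0.5888 -0.0349] deg -70.43 [] cost 0.898
pen both [ 0.6272 -0.0618] deg -83.76 [] cost 1.121
bay top [0.4421 0.0019] deg -82.55 [] cost 0.112
bay scene [0.4411 0.0084] deg -83.87 [] cost 0.118
bay both [0.4411 0.0056] deg -83.42 [] cost 0.264
```

```bash
cat >> h.py <<'E'
from scipy.spatial.transform import Rotation as Ro
def plan(wps,jaw=1,start=None):
    """wps: list of (x,y,z,tool-x yaw deg,nrows); prints rows in tool axes"""
    s=ctrl.sense();pos=np.array(s['position']) if start is None else np.array(start[:3]);R=Ro.from_rotvec(s['eef_rot'])
    tx=R.as_matrix()[:,0];yaw=np.degrees(np.arctan2(tx[1],tx[0])) if start is None else start[3]
    if start is not None: R=Ro.from_euler('z',yaw,degrees=True)*Ro.from_rotvec([np.pi,0,0])
    print('pose',np.round(pos,4),'yaw',round(yaw,2),'f',np.round(s['ft_force'],1),'grip',round(s['grip_width'],4),'t',round(s['time'],2))
    out=[]
    for x,y,z,a,n in wps:
        p0=pos.copy();y0=yaw
        for i in range(1,n+1):
            P=p0+(np.array([x,y,z])-p0)*i/n; T=Ro.from_euler('z',y0+(a-y0)*i/n,degrees=True)*Ro.from_rotvec([np.pi,0,0])
            d=np.round(R.inv().apply(P-pos)/.5,3); w=np.round((R.inv()*T).as_rotvec()/np.pi,4)
            out.append([*d.tolist(),*w.tolist(),jaw]); pos=pos+R.apply(d*.5); R=R*Ro.from_rotvec(w*np.pi)
            yaw=y0+(a-y0)*i/n
    for k in range(0,len(out),8): print('[['+','.join('['+','.join('%g'%(v+0) for v in r)+']' for r in out[k:k+8])+']]')
E
python3 - <<'E'
from h import *
plan([(.578,.322,.10,-67.2,14),(.578,.322,.10,-67.2,2)])
E
```

```text
pose [0.2151 0.5062 0.2313] yaw -23.02 f [-0.6 -0.5  0.6] grip 0.0852 t 0.8
[[[0.058,0.004,0.019,0,0,0.0175,1],[0.058,0.001,0.019,0,0,0.0176,1],[0.058,-0.003,0.018,0,0,0.0175,1],[0.058,-0.005,0.019,0,0,0.0175,1],[0.058,-0.009,0.019,0,0,0.0176,1],[0.056,-0.012,0.019,0,0,0.0175,1],[0.057,-0.015,0.018,0,0,0.0175,1],[0.055,-0.019,0.019,0,0,0.0175,1]]]
[[[0.054,-0.021,0.019,0,0,0.0176,1],[0.053,-0.024,0.019,0,0,0.0175,1],[0.051,-0.027,0.018,0,0,0.0175,1],[0.05,-0.03,0.019,0,0,0.0176,1],[0.049,-0.032,0.019,0,0,0.0175,1],[0.046,-0.035,0.019,0,0,0.0175,1],[0,0,0,0,0,0,1],[0,0,0,0,0,0,1]]]
```

apply_moves([
  [[0.058,0.004,0.019,0,0,0.0175,1],[0.058,0.001,0.019,0,0,0.0176,1],[0.058,-0.003,0.018,0,0,0.0175,1],[0.058,-0.005,0.019,0,0,0.0175,1],[0.058,-0.009,0.019,0,0,0.0176,1],[0.056,-0.012,0.019,0,0,0.0175,1],[0.057,-0.015,0.018,0,0,0.0175,1],[0.055,-0.019,0.019,0,0,0.0175,1]],
], squeeze=20)

```text
time: 1.6
position: [0.4238, 0.4004, 0.156]
eef_rot: [-2.865, 1.287, -0.0]
ft_force: [-0.8, 0.9, -0.0]
grip_width: 0.0857
gripper_force: 0.0
```

apply_moves([
  [[0.054,-0.021,0.019,0,0,0.0176,1],[0.053,-0.024,0.019,0,0,0.0175,1],[0.051,-0.027,0.018,0,0,0.0175,1],[0.05,-0.03,0.019,0,0,0.0176,1],[0.049,-0.032,0.019,0,0,0.0175,1],[0.046,-0.035,0.019,0,0,0.0175,1],[0,0,0,0,0,0,1],[0,0,0,0,0,0,1]],
])

```text
time: 2.4
position: [0.5781, 0.3214, 0.0992]
eef_rot: [2.615, -1.739, -0.001]
ft_force: [-0.5, 0.5, 0.9]
grip_width: 0.0852
gripper_force: 0.0
```

```bash
python3 - <<'E'
from h import *
p0=ctrl.snapshot('scene');p1=ctrl.snapshot('top')
A=cv2.resize(p0['image'][40:340,140:440],(400,400));B=cv2.resize(p1['image'][120:320,80:380][:, :200],(400,400))
cv2.imwrite('pics/c1.png',cv2.cvtColor(np.hstack([A,B]),cv2.COLOR_RGB2BGR))
plan([(.578,.322,.001,-67.2,5),(.578,.322,.001,-67.2,3)])
# pen fit, hull of mask
import h
for n,p in(('scene',p0),('top',p1)):
    v,f=None,None
    best=None
    m=mask(p,'pen');q=proj(p,box(.641,-.061,np.radians(-89),*PEN));lo=q.min(0).astype(int)-8;hi=q.max(0).astype(int)+8
    k=np.zeros_like(m);k[lo[1]:hi[1],lo[0]:hi[0]]=1
    l=cv2.morphologyEx((m*k).astype(np.uint8),cv2.MORPH_OPEN,np.ones((2,2)))
    hull=cv2.convexHull(cv2.findNonZero(l));M=np.zeros((420,560),np.uint8);cv2.fillConvexPoly(M,hull,1)
    c=lambda v:np.sum((sil(p,box(*v,*PEN))-M)**2)/M.sum()
    v=np.array([.641,-.061,np.radians(-89)])
    for st in(.01,.003):
        r=minimize(c,v,method='Nelder-Mead',options=dict(initial_simplex=np.vstack([v]+[v+np.eye(3)[i]*(st*6 if i==2 else st) for i in range(3)]),xatol=1e-5,fatol=1e-6));v=r.x
    print(n,np.round(v[:2],4),np.degrees(v[2]),r.fun)
E
```

```text
pose [0.5776 0.3225 0.1002] yaw -67.13 f [-0.6 -0.3  0.1] grip 0.0856 t 2.5
[[[0,0,0.04,-0.0002,0.0001,0.0001,1],[0,0,0.039,0,0,0.0001,1],[0.001,0,0.04,0,0,0,1],[0,0,0.04,0,0,0.0001,1],[0,0,0.039,0,0,0.0001,1],[0,0,0,0,0,0,1],[0,0,0,0,0,0,1],[0,0,0,0,0,0,1]]]
scene [ 0.638  -0.0545] -87.50835500739849 0.05476224907129769
top [ 0.633  -0.0636] -87.51768173958094 0.11618618738463717
```

View pics/c1.png

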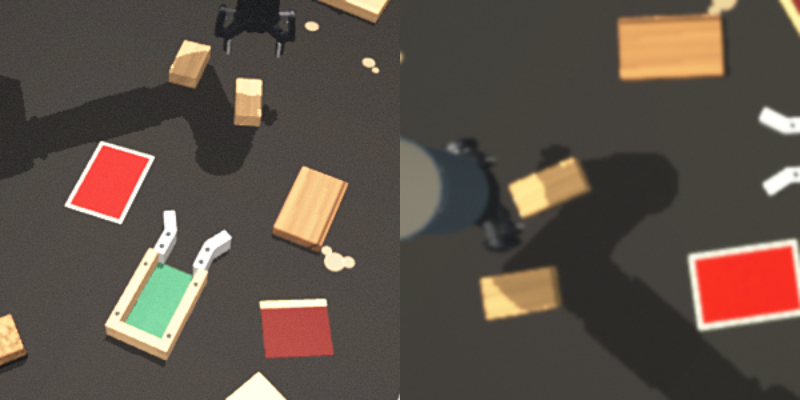

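In both views the open fingers straddle the rear of block_1 (crop about (490,205) right, (255,40) left). I descend and close.

apply_moves([
  [[0,0,0.04,0,0,0,1],[0,0,0.039,0,0,0,1],[0.001,0,0.04,0,0,0,1],[0,0,0.04,0,0,0,1],[0,0,0.03,0,0,0,1],[0,0,0.009,0,0,0,1],[0,0,0,0,0,0,1],[0,0,0,0,0,0,1]],
])

```text
time: 3.3
position: [0.5785, 0.3223, 0.0022]
eef_rot: [-2.616, 1.736, -0.001]
ft_force: [0.2, -0.2, -0.3]
grip_width: 0.0855
gripper_force: 0.0
```

apply_moves([
  [[0,0,0,0,0,0,0.3],[0,0,0,0,0,0,0.1],[0,0,0,0,0,0,0],[0,0,0,0,0,0,-0.1],[0,0,0,0,0,0,-0.2],[0,0,0,0,0,0,-0.3],[0,0,0,0,0,0,-0.3],[0,0,0,0,0,0,-0.3]],
], squeeze=20)

```text
time: 4.1
position: [0.5785, 0.3218, 0.0016]
eef_rot: [-2.616, 1.738, -0.001]
ft_force: [-1.9, 0.7, 4.6]
grip_width: 0.0495
gripper_force: 22.2
```

```bash
python3 - <<'E'
from h import *
p0=ctrl.snapshot('scene');p1=ctrl.snapshot('top')
A=cv2.resize(p0['image'][20:180,220:420],(500,400));B=cv2.resize(p1['image'][170:260,90:200],(300,245))
I=np.zeros((400,800,3),np.uint8);I[:,:500]=A;I[:245,500:]=B
cv2.imwrite('pics/c2.png',cv2.cvtColor(I,cv2.COLOR_RGB2BGR))
plan([])
E
```

```text
pose [0.5785 0.3217 0.0016] yaw -67.18 f [-1.7 -0.2  6. ] grip 0.0497 t 4.2
```

View pics/c2.png

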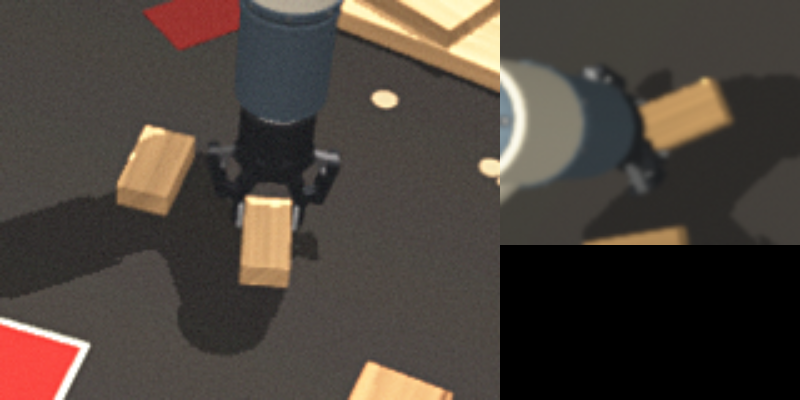

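Block_1 is held at 49.5 mm, so it looks like the fitting one. Next I drag it to a spot in front of the mouth.

```bash
python3 - <<'E'
from h import *
plan([(.633,.086,.0018,-88,16)],jaw=-.3)
E
```

```text
pose [0.5785 0.3217 0.0016] yaw -67.18 f [-1.7 -0.2  6. ] grip 0.0497 t 4.2
[[[0.03,0.005,0,-0.0004,0.0001,0.0072,-0.3],[0.03,0.005,0,0,0,0.0073,-0.3],[0.03,0.003,0,0,0,0.0072,-0.3],[0.03,0.004,0,0,0,0.0072,-0.3],[0.03,0.002,0,0,0,0.0072,-0.3],[0.03,0.002,0,0,0,0.0073,-0.3],[0.03,0.001,0,0,0,0.0072,-0.3],[0.031,0,0,0,0,0.0072,-0.3]]]
[[[0.03,0,0,0,0,0.0073,-0.3],[0.03,-0.001,0,0,0,0.0072,-0.3],[0.03,-0.002,0,0,0,0.0072,-0.3],[0.03,-0.002,0,0,0,0.0072,-0.3],[0.031,-0.003,0,0,0,0.0073,-0.3],[0.03,-0.004,0,0,0,0.0072,-0.3],[0.029,-0.004,0,0,0,0.0072,-0.3],[0.03,-0.006,0,0,0,0.0073,-0.3]]]
```

apply_moves([
  [[0.03,0.005,0,0,0,0.0072,-0.3],[0.03,0.005,0,0,0,0.0073,-0.3],[0.03,0.003,0,0,0,0.0072,-0.3],[0.03,0.004,0,0,0,0.0072,-0.3],[0.03,0.002,0,0,0,0.0072,-0.3],[0.03,0.002,0,0,0,0.0073,-0.3],[0.03,0.001,0,0,0,0.0072,-0.3],[0.031,0,0,0,0,0.0072,-0.3]],
])

```text
time: 5.0
position: [0.6063, 0.2031, 0.0016]
eef_rot: [-2.445, 1.969, -0.001]
ft_force: [-1.4, 4.1, 6.5]
grip_width: 0.0498
gripper_force: 22.2
```

apply_moves([
  [[0.03,0,0,0,0,0.0073,-0.3],[0.03,-0.001,0,0,0,0.0072,-0.3],[0.03,-0.002,0,0,0,0.0072,-0.3],[0.03,-0.002,0,0,0,0.0072,-0.3],[0.031,-0.003,0,0,0,0.0073,-0.3],[0.03,-0.004,0,0,0,0.0072,-0.3],[0.029,-0.004,0,0,0,0.0072,-0.3],[0.03,-0.006,0,0,0,0.0073,-0.3]],
])

```text
time: 5.8
position: [0.6334, 0.0855, 0.0016]
eef_rot: [-2.256, 2.183, -0.0]
ft_force: [-0.7, 5.0, 6.0]
grip_width: 0.0501
gripper_force: 22.3
```

```bash
python3 - <<'E'
from h import *
import pickle
p0=ctrl.snapshot('scene');p1=ctrl.snapshot('top')
pickle.dump([p0,p1],open('a.pkl','wb'))
plan([])
# overlay: block as arm believes (blue), gauge mouth/throat top edges (yaw -87.6) per view guess
def ov(p,G,a,crop,s):
    im=p['image'].copy();x0,x1,y0,y1=crop;im=cv2.resize(im[y0:y1,x0:x1],None,fx=s,fy=s,interpolation=cv2.INTER_CUBIC)
    def line(X,c): 
        q=((proj(p,X)+.5-[x0,y0])*s).round().astype(int);cv2.polylines(im,[q],False,c,1)
    c,sn=np.cos(a),np.sin(a)
    g=lambda x,y,z=.035:[G[0]+c*x-sn*y,G[1]+sn*x+c*y,z]
    for e in(1,-1): line([g(-.035,e*.047),g(0,e*.027),g(.05,e*.027),g(.05,e*.037),g(.19,e*.037),g(.19,0)],(255,0,255)); line([g(.05,e*.053),g(.206,e*.053),g(.206,0)],(255,0,255))
    st=ctrl.sense();q=np.array(st['position']);tx=Ro.from_rotvec(st['eef_rot']).as_matrix()[:,0];b=np.arctan2(tx[1],tx[0])
    B=box(q[0],q[1],b,-.015,.085,.05,.03)
    T=B[1::2];line([T[0],T[1],T[3],T[2],T[0]],(0,0,255))
    return im
A=ov(p0,(.638,-.0545),np.radians(-87.5),(180,340,130,320),2.5)
B=ov(p1,(.638,-.0615),np.radians(-88),(220,360,150,240),2.8)
I=np.zeros((480,800,3),np.uint8);I[:A.shape[0],:A.shape[1]]=A[:480];I[:B.shape[0],402:402+B.shape[1]]=B[:, :398]
cv2.imwrite('pics/c3.png',cv2.cvtColor(I,cv2.COLOR_RGB2BGR))
E
```

```text
pose [0.6337 0.0833 0.0016] yaw -88.19 f [ 1.6 -3.2  5.2] grip 0.0493 t 5.9
```

View pics/c3.png

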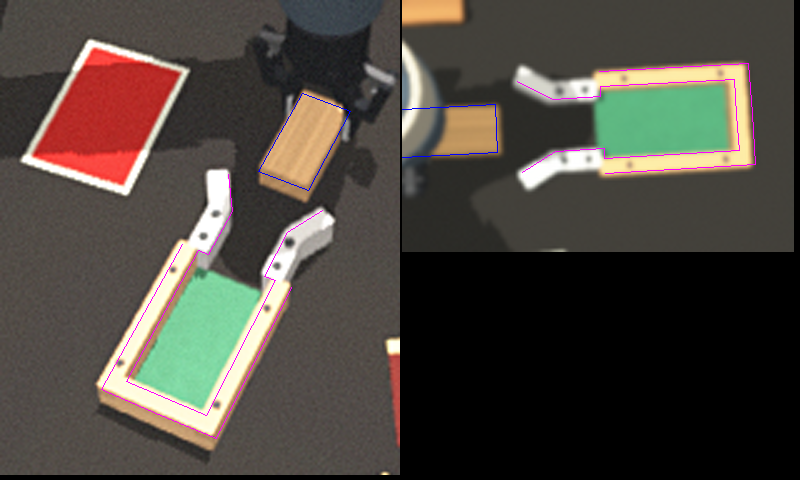

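The overlay shows the block (blue, front edge about (496,104)–(497,153) in the top view) on the throat's centre line (cheek edges about y=98 and 149), within about 1 mm. I slide it into the mouth still gripped, then let go and change to a narrow two-finger pusher.

apply_moves([
  [[0.004,0.002,0,0,0,-0.0022,-0.3],[0.012,0,0,0,0,0,-0.3],[0.012,0,0,0,0,0,-0.3],[0.012,0,0,0,0,0,-0.3],[0.012,0,0,0,0,0,-0.3],[0.012,0,0,0,0,0,-0.3],[0.012,0,0,0,0,0,-0.3],[0.01,0,0,0,0,0,-0.3]],
])

```text
time: 6.7
position: [0.634, 0.0433, 0.0016]
eef_rot: [-2.265, 2.173, -0.0]
ft_force: [-0.8, 5.3, 8.0]
grip_width: 0.05
gripper_force: 22.4
```

apply_moves([
  [[0,0,0,0,0,0,0.4],[0,0,0,0,0,0,0.6],[0,0,0,0,0,0,0.6],[-0.02,0,0,0,0,0,0.6],[-0.03,0,-0.006,0,0,0,0.6],[-0.03,0,-0.006,0,0,0,0.6],[-0.02,0,0,0,0,0,0],[0,0,0,0,0,0,-0.65]],
])

```text
time: 7.5
position: [0.6315, 0.095, 0.007]
eef_rot: [-2.269, 2.172, -0.0]
ft_force: [0.3, 1.2, 0.0]
grip_width: 0.0405
gripper_force: 0.0
```

```bash
cat > look.py <<'E'
from h import *
import sys
p0=ctrl.snapshot('scene');p1=ctrl.snapshot('top');plan([])
G={'s':(.638,-.0545,np.radians(-87.5)),'t':(.638,-.0615,np.radians(-88))}
for n,p in(('s',p0),('t',p1)):
    a=G[n][2];q=ctrl.sense()['position']
    v,f=fit([p],'wood',(float(sys.argv[1]),float(sys.argv[2]),np.radians(float(sys.argv[3]))),(-.05,.05,float(sys.argv[4]),.03))
    d=v[:2]-G[n][:2];c,s=np.cos(a),np.sin(a)
    print(n,np.round(v[:2],4),'yaw',round(np.degrees(v[2]),2),'gauge x,y of centre',np.round([c*d[0]+s*d[1],-s*d[0]+c*d[1]],4),round(f,3))
A=cv2.resize(p0['image'][110:320,180:340],(400,525));B=cv2.resize(p1['image'][150:240,210:350],None,fx=2.8,fy=2.8)
I=np.zeros((525,800,3),np.uint8);I[:,:400]=A;I[:B.shape[0],402:402+B.shape[1]]=B
cv2.imwrite('pics/'+sys.argv[5],cv2.cvtColor(I,cv2.COLOR_RGB2BGR))
E
python3 look.py .634 .004 -88 .05 c4.png
```

```text
pose [0.6313 0.0933 0.0067] yaw -87.57 f [ 0.5  0.4 -0.8] grip 0.0249 t 7.6
s [0.6341 0.0104] yaw -88.53 gauge x,y of centre [-0.065  -0.0011] 0.023
t [0.6353 0.0037] yaw -88.91 gauge x,y of centre [-0.0653 -0.0005] 0.019
```

View pics/c4.png

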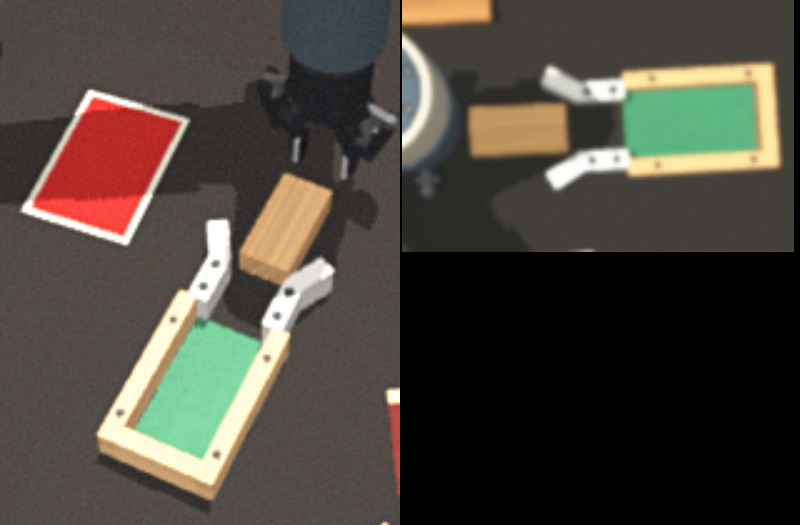

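Block_1 is centred in the mouth: gauge x of its centre is -65 mm, and it is about 1 mm off laterally in both views. I push gently and watch the force.

apply_moves([
  [[0,0,-0.01,0,0,0,-0.8],[0,0,0,0,0,0,-0.8],[0.008,0,0,0,0,0,-0.8],[0.008,0,0,0,0,0,-0.8],[0.008,0,0,0,0,0,-0.8],[0.008,0,0,0,0,0,-0.8],[0.008,0,0,0,0,0,-0.8],[0.008,0,0,0,0,0,-0.8]],
])

```text
time: 8.4
position: [0.6325, 0.0684, 0.0118]
eef_rot: [2.267, -2.175, -0.0]
ft_force: [1.2, -0.0, -0.3]
grip_width: 0.0085
gripper_force: 0.0
```

apply_moves([
  [[0.006,0,0,0,0,0,-0.8],[0.006,0,0,0,0,0,-0.8],[0.006,0,0,0,0,0,-0.8],[0.006,0,0,0,0,0,-0.8],[0.006,0,0,0,0,0,-0.8],[0.006,0,0,0,0,0,-0.8],[0.006,0,0,0,0,0,-0.8],[0.006,0,0,0,0,0,-0.8]],
])

```text
time: 9.2
position: [0.6335, 0.0445, 0.0118]
eef_rot: [2.267, -2.175, -0.0]
ft_force: [0.4, 0.7, -0.7]
grip_width: 0.0082
gripper_force: 0.2
```

```bash
python3 look.py .637 -.018 -88 .05 c5.png
```

```text
pose [0.6335 0.0443 0.0118] yaw -87.65 f [-0.4 -0.   0.2] grip 0.0086 t 9.3
s [ 0.6357 -0.0121] yaw -88.12 gauge x,y of centre [-0.0425 -0.0005] 0.052
t [ 0.637  -0.0267] yaw -87.33 gauge x,y of centre [-0.0348  0.0002] 0.234
```

apply_moves([
  [[0.01,0,0,0,0,0,-0.8],[0.01,0,0,0,0,0,-0.8],[0.01,0,0,0,0,0,-0.8],[0.01,0,0,0,0,0,-0.8],[0.01,0,0,0,0,0,-0.8],[0.01,0,0,0,0,0,-0.8],[0.01,0,0,0,0,0,-0.8],[0.01,0,0,0,0,0,-0.8]],
])

```text
time: 10.1
position: [0.6351, 0.0045, 0.0118]
eef_rot: [-2.267, 2.175, 0.0]
ft_force: [-0.5, 1.0, 0.6]
grip_width: 0.0089
gripper_force: 0.4
```

apply_moves([
  [[0.012,0,0,0,0,0,-0.8],[0.012,0,0,0,0,0,-0.8],[0.012,0,0,0,0,0,-0.8],[0.012,0,0,0,0,0,-0.8],[0.012,0,0,0,0,0,-0.8],[0.012,0,0,0,0,0,-0.8],[0.012,0,0,0,0,0,-0.8],[0.012,0,0,0,0,0,-0.8]],
])

```text
time: 10.9
position: [0.637, -0.0434, 0.0118]
eef_rot: [-2.267, 2.175, 0.001]
ft_force: [-0.7, 3.0, 1.1]
grip_width: 0.0085
gripper_force: 1.3
```

apply_moves([
  [[0.012,0,0,0,0,0,-0.8],[0.012,0,0,0,0,0,-0.8],[0.012,0,0,0,0,0,-0.8],[0.012,0,0,0,0,0,-0.8],[0.012,0,0,0,0,0,-0.8],[0.012,0,0,0,0,0,-0.8],[0.012,0,0,0,0,0,-0.8],[0.012,0,0,0,0,0,-0.8]],
])

```text
time: 11.7
position: [0.6387, -0.0914, 0.0117]
eef_rot: [2.267, -2.174, -0.001]
ft_force: [-2.6, 2.8, 2.3]
grip_width: 0.0088
gripper_force: 1.9
```

apply_moves([
  [[0.01,0,0,0,0,0,-0.8],[0.01,0,0,0,0,0,-0.8],[0.01,0,0,0,0,0,-0.8],[0.005,0,0,0,0,0,-0.8],[-0.01,0,0,0,0,0,-0.8],[-0.01,0,-0.02,0,0,0,-0.8],[-0.01,0,-0.06,0,0,0,-0.8],[-0.02,0,-0.08,0,0,0,-0.8]],
])

```text
time: 12.5
position: [0.6374, -0.0832, 0.0914]
eef_rot: [2.265, -2.173, -0.004]
ft_force: [0.4, 0.2, 0.8]
grip_width: 0.0088
gripper_force: 0.0
```

```bash
python3 look.py .642 -.17 -88 .05 c5.png
```

```text
pose [ 0.6429 -0.0825  0.0994] yaw -87.47 f [ 0.5 -0.1  0.5] grip 0.0088 t 12.6
s [ 0.6505 -0.1667] yaw -91.75 gauge x,y of centre [0.1127 0.0076] 0.54
t [ 0.6404 -0.1815] yaw -79.28 gauge x,y of centre [ 0.12   -0.0018] 0.675
```

View pics/c5.png

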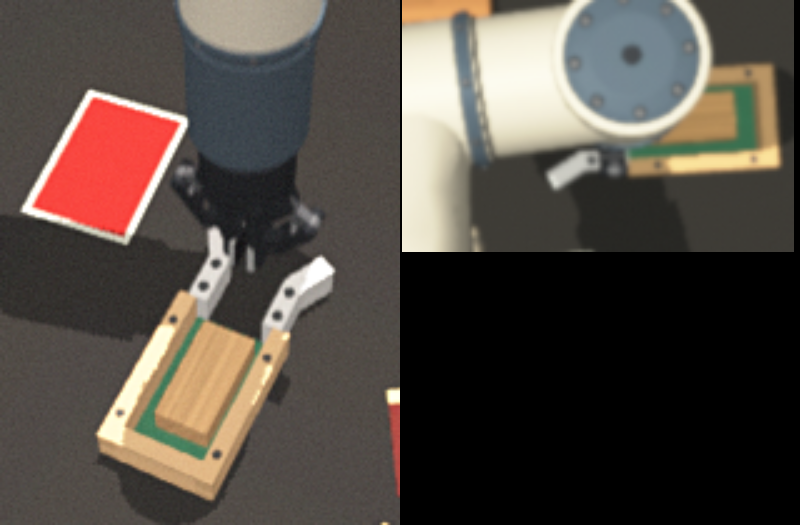

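Block_1 lies free in the green pen: in the left view it spans about (205,330) to (210,440), clear of the end wall and the throat. On to block_2.

```bash
python3 - <<'E'
from h import *
plan([(.435,.368,.10,-82,15),(.435,.368,.10,-82,1),(.435,.368,.002,-82,6),(.435,.368,.002,-82,2)])
E
```

```text
pose [ 0.6429 -0.0825  0.0994] yaw -87.47 f [ 0.5 -0.1  0.5] grip 0.0088 t 12.6
[[[-0.061,0.025,0,-0.004,-0.0006,-0.002,1],[-0.062,0.025,-0.001,0,0,-0.002,1],[-0.061,0.024,0,0,0,-0.0021,1],[-0.062,0.024,0,0,0,-0.002,1],[-0.062,0.023,0,0,0,-0.002,1],[-0.062,0.023,0,0,0,-0.0021,1],[-0.062,0.023,0,0,0,-0.002,1],[-0.062,0.022,0,0,0,-0.002,1]]]
[[[-0.063,0.022,0,0,0,-0.002,1],[-0.062,0.022,0,0,0,-0.0021,1],[-0.063,0.021,0,0,0,-0.002,1],[-0.063,0.021,0,0,0,-0.002,1],[-0.063,0.02,0,0,0,-0.002,1],[-0.063,0.02,0,0,0,-0.0021,1],[-0.063,0.019,0,0,0,-0.002,1],[0,0,0,0,0,0,1]]]
[[[0,0,0.033,0,0,0,1],[0,0,0.032,0,0,0,1],[0,0,0.033,0,0,0,1],[0,0,0.032,0,0,0,1],[0,0,0.033,0,0,0,1],[0,0,0.033,0,0,0,1],[0,0,0,0,0,0,1],[0,0,0,0,0,0,1]]]
```

apply_moves([
  [[-0.061,0.025,0,0,0,-0.002,1],[-0.062,0.025,-0.001,0,0,-0.002,1],[-0.061,0.024,0,0,0,-0.0021,1],[-0.062,0.024,0,0,0,-0.002,1],[-0.062,0.023,0,0,0,-0.002,1],[-0.062,0.023,0,0,0,-0.0021,1],[-0.062,0.023,0,0,0,-0.002,1],[-0.062,0.022,0,0,0,-0.002,1]],
])

```text
time: 13.4
position: [0.5282, 0.1587, 0.0933]
eef_rot: [-2.322, 2.114, -0.001]
ft_force: [0.5, -0.8, 0.1]
grip_width: 0.0851
gripper_force: 0.0
```

apply_moves([
  [[-0.063,0.022,0,0,0,-0.002,1],[-0.062,0.022,0,0,0,-0.0021,1],[-0.063,0.021,0,0,0,-0.002,1],[-0.063,0.021,0,0,0,-0.002,1],[-0.063,0.02,0,0,0,-0.002,1],[-0.063,0.02,0,0,0,-0.0021,1],[-0.063,0.019,0,0,0,-0.002,1],[0,0,0,0,0,0,1]],
])

```text
time: 14.2
position: [0.4308, 0.3713, 0.0931]
eef_rot: [-2.371, 2.057, 0.0]
ft_force: [-0.6, 0.0, 0.9]
grip_width: 0.0851
gripper_force: 0.0
```

```bash
python3 - <<'E'
from h import *
p0=ctrl.snapshot('scene');p1=ctrl.snapshot('top')
for p,y in((p0,.337),(p1,.330)):
    v,f=fit([p],'wood',(.44,y,np.radians(-82)),(-.05,.05,.058,.03));print(np.round(v[:2],4),np.degrees(v[2]),f)
plan([(.435,.368,.002,-82,6),(.435,.368,.002,-82,2)])
E
```

```text
[0.4401 0.337 ] -81.99188818708726 0.019996035328772522
[0.4411 0.3302] -82.86223179680437 0.0511763602359068
pose [0.4317 0.3685 0.0928] yaw -82.03 f [-1.4  0.4 -0.3] grip 0.0854 t 14.3
[[[0,-0.001,0.03,-0.0002,0.0001,0,1],[0.001,-0.001,0.031,0,0,-0.0001,1],[0,-0.001,0.03,0,0,0,1],[0,-0.001,0.03,0,0,0,1],[0.001,-0.001,0.03,0,0,0,1],[0,-0.001,0.031,0,0,-0.0001,1],[0,0,0,0,0,0,1],[0,0,0,0,0,0,1]]]
```

apply_moves([
  [[0,-0.001,0.03,0,0,0,1],[0.001,-0.001,0.03,0,0,0,1],[0,-0.001,0.03,0,0,0,1],[0,-0.001,0.03,0,0,0,1],[0.001,-0.001,0.03,0,0,0,1],[0,-0.001,0.02,0,0,0,1],[0,0,0.01,0,0,0,1],[0,0,0,0,0,0,1]],
])

```text
time: 15.1
position: [0.4353, 0.3665, 0.002]
eef_rot: [2.367, -2.064, 0.0]
ft_force: [-0.6, -0.5, -0.6]
grip_width: 0.0851
gripper_force: 0.0
```

apply_moves([
  [[0,0,0,0,0,0,0.5],[0,0,0,0,0,0,0.4],[0,0,0,0,0,0,0.3],[0,0,0,0,0,0,0.2],[0,0,0,0,0,0,0.1],[0,0,0,0,0,0,0],[0,0,0,0,0,0,-0.1],[0,0,0,0,0,0,-0.1]],
], squeeze=20)

```text
time: 15.9
position: [0.4358, 0.3675, 0.0032]
eef_rot: [-2.367, 2.063, -0.0]
ft_force: [-0.6, -0.1, 6.3]
grip_width: 0.0579
gripper_force: 23.0
```

```bash
python3 - <<'E'
from h import *
plan([(.50,.25,.0025,-84,10),(.6312,.095,.0025,-87.7,14)],jaw=-.1)
E
```

```text
pose [0.4358 0.3675 0.0032] yaw -82.13 f [-0.6 -0.1  6.3] grip 0.0579 t 15.9
[[[0.025,-0.01,0,-0.0004,0.0003,0.001,-0.1],[0.025,-0.009,0,0,0,0.0011,-0.1],[0.025,-0.01,0,0,0,0.001,-0.1],[0.025,-0.009,0.001,0,0,0.0011,-0.1],[0.025,-0.01,0,0,0,0.001,-0.1],[0.025,-0.01,0,0,0,0.001,-0.1],[0.025,-0.01,0,0,0,0.0011,-0.1],[0.024,-0.01,0,0,0,0.001,-0.1]]]
[[[0.025,-0.01,0,0,0,0.0011,-0.1],[0.025,-0.011,0,0,0,0.001,-0.1],[0.024,-0.016,0,0,0,0.0015,-0.1],[0.024,-0.017,0,0,0,0.0014,-0.1],[0.024,-0.016,0,0,0,0.0015,-0.1],[0.023,-0.017,0,0,0,0.0015,-0.1],[0.024,-0.017,0,0,0,0.0014,-0.1],[0.024,-0.016,0,0,0,0.0015,-0.1]]]
[[[0.023,-0.017,0,0,0,0.0015,-0.1],[0.024,-0.018,0,0,0,0.0014,-0.1],[0.023,-0.017,0,0,0,0.0015,-0.1],[0.023,-0.017,0,0,0,0.0015,-0.1],[0.023,-0.017,0,0,0,0.0014,-0.1],[0.024,-0.018,0,0,0,0.0015,-0.1],[0.023,-0.017,0,0,0,0.0015,-0.1],[0.023,-0.018,0,0,0,0.0014,-0.1]]]
```

Held at 57.9 mm, so this is the wide one; I still offer it to the gauge.

apply_moves([
  [[0.025,-0.01,0,0,0,0.001,-0.1],[0.025,-0.009,0,0,0,0.0011,-0.1],[0.025,-0.01,0,0,0,0.001,-0.1],[0.025,-0.009,0,0,0,0.0011,-0.1],[0.025,-0.01,0,0,0,0.001,-0.1],[0.025,-0.01,0,0,0,0.001,-0.1],[0.025,-0.01,0,0,0,0.0011,-0.1],[0.024,-0.01,0,0,0,0.001,-0.1]],
])

```text
time: 16.7
position: [0.4873, 0.2739, 0.0032]
eef_rot: [-2.339, 2.093, 0.001]
ft_force: [-1.3, 4.4, 5.5]
grip_width: 0.0579
gripper_force: 23.0
```

apply_moves([
  [[0.025,-0.01,0,0,0,0.0011,-0.1],[0.025,-0.011,0,0,0,0.001,-0.1],[0.024,-0.016,0,0,0,0.0015,-0.1],[0.024,-0.017,0,0,0,0.0014,-0.1],[0.024,-0.016,0,0,0,0.0015,-0.1],[0.023,-0.017,0,0,0,0.0015,-0.1],[0.024,-0.017,0,0,0,0.0014,-0.1],[0.024,-0.016,0,0,0,0.0015,-0.1]],
])

```text
time: 17.5
position: [0.5562, 0.1835, 0.0032]
eef_rot: [-2.303, 2.133, 0.001]
ft_force: [-3.7, 4.8, 7.5]
grip_width: 0.058
gripper_force: 23.2
```

apply_moves([
  [[0.023,-0.017,0,0,0,0.0015,-0.1],[0.024,-0.018,0,0,0,0.0014,-0.1],[0.023,-0.017,0,0,0,0.0015,-0.1],[0.023,-0.017,0,0,0,0.0015,-0.1],[0.023,-0.017,0,0,0,0.0014,-0.1],[0.024,-0.018,0,0,0,0.0015,-0.1],[0.023,-0.017,0,0,0,0.0015,-0.1],[0.023,-0.018,0,0,0,0.0014,-0.1]],
])

```text
time: 18.3
position: [0.631, 0.0946, 0.0032]
eef_rot: [-2.264, 2.176, 0.001]
ft_force: [-2.4, 2.7, 6.9]
grip_width: 0.058
gripper_force: 23.2
```

```bash
python3 look.py .635 .06 -88 .058 c6.png
```

```text
pose [0.6323 0.0929 0.0032] yaw -87.77 f [ 2.2 -1.9  3.7] grip 0.0574 t 18.4
s [0.6315 0.0622] yaw -86.87 gauge x,y of centre [-0.1168 -0.0014] 0.036
t [0.6339 0.0482] yaw -87.02 gauge x,y of centre [-0.1098 -0.0003] 0.52
```

View pics/c6.png

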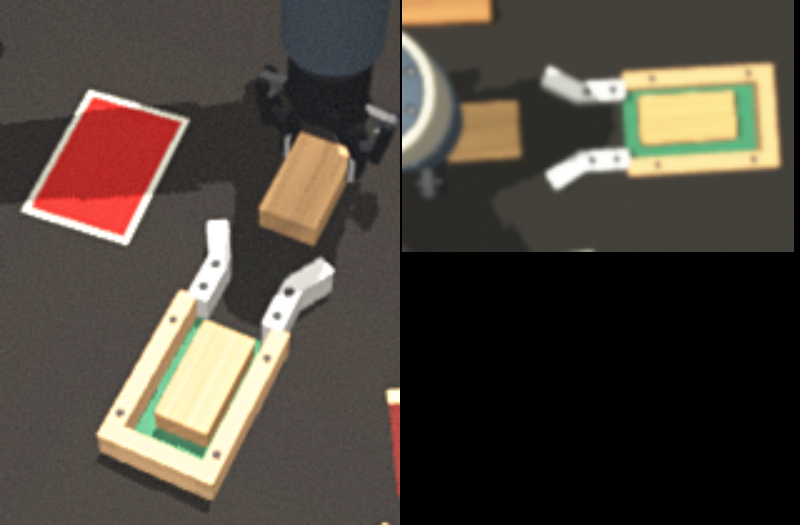

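Block_1 is visibly settled in the pen. Block_2 is held on the centre line about 65 mm short of the throat. Same procedure: slide it into the mouth, release, then push lightly.

apply_moves([
  [[0.01,-0.001,0,0,0,0,-0.1],[0.013,-0.001,0,0,0,0,-0.1],[0.013,0,0,0,0,0,-0.1],[0.013,0,0,0,0,0,-0.1],[0.013,0,0,0,0,0,-0.1],[0.013,0,0,0,0,0,-0.1],[0.013,0,0,0,0,0,-0.1],[0.012,0,0,0,0,0,-0.1]],
])

```text
time: 19.2
position: [0.6343, 0.0451, 0.0032]
eef_rot: [-2.264, 2.175, -0.001]
ft_force: [-0.7, 4.9, 5.8]
grip_width: 0.0578
gripper_force: 23.0
```

apply_moves([
  [[0,0,0,0,0,0,0.5],[0,0,0,0,0,0,0.7],[0,0,0,0,0,0,0.7],[-0.02,0,0,0,0,0,0.7],[-0.03,0,-0.008,0,0,0,0.7],[-0.03,0,-0.008,0,0,0,0.7],[-0.022,0,0,0,0,0,0],[0,0,0,0,0,0,-0.4]],
])

```text
time: 20.0
position: [0.6316, 0.0976, 0.0106]
eef_rot: [-2.267, 2.173, -0.0]
ft_force: [-0.3, 0.8, -0.1]
grip_width: 0.0445
gripper_force: 0.0
```

```bash
python3 look.py .636 .005 -88 .058 c7.png
```

```text
pose [0.6313 0.0959 0.0102] yaw -87.65 f [-0.2 -0.  -0.8] grip 0.0295 t 20.1
s [0.6352 0.0115] yaw -87.66 gauge x,y of centre [-0.0661  0.0001] 0.036
t [0.6362 0.0052] yaw -87.07 gauge x,y of centre [-0.0667  0.0006] 0.018
```

apply_moves([
  [[0.012,0,0,0,0,0,-0.4],[0.012,0,0,0,0,0,-0.4],[0.012,0,0,0,0,0,-0.4],[0.01,0,0,0,0,0,-0.4],[0.006,0,0,0,0,0,-0.4],[0.006,0,0,0,0,0,-0.4],[0.006,0,0,0,0,0,-0.4],[0.004,0,0,0,0,0,-0.4]],
])

```text
time: 20.9
position: [0.6328, 0.0616, 0.0103]
eef_rot: [-2.265, 2.176, 0.001]
ft_force: [-1.5, 5.7, 1.0]
grip_width: 0.0254
gripper_force: 2.7
```

apply_moves([
  [[0.001,0,0,0,0,0,-0.4],[0.001,0,0,0,0,0,-0.4],[0.001,0,0,0,0,0,-0.4],[0.001,0,0,0,0,0,-0.4],[0.001,0,0,0,0,0,-0.4],[0.001,0,0,0,0,0,-0.4],[0.001,0,0,0,0,0,-0.4],[0,0,0,0,0,0,-0.4]],
])

```text
time: 21.7
position: [0.6326, 0.0606, 0.0103]
eef_rot: [-2.264, 2.175, 0.004]
ft_force: [-4.3, 10.1, 1.4]
grip_width: 0.0255
gripper_force: 5.4
```

```bash
python3 look.py .636 -.004 -88 .058 c7.png
```

```text
pose [0.6326 0.0606 0.0103] yaw -87.7 f [-2.7 10.8  1.7] grip 0.0256 t 21.8
s [0.6348 0.0036] yaw -88.49 gauge x,y of centre [-0.0582 -0.0006] 0.048
t [ 0.6357 -0.0049] yaw -87.6 gauge x,y of centre [-0.0566 -0.0003] 0.193
```

View pics/c7.png

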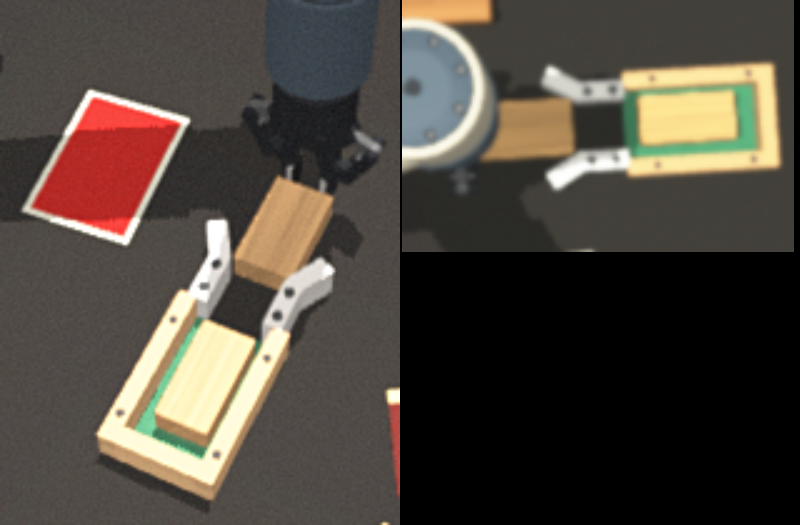

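Block_2 is held by both cheeks of the mouth (front about (573,130) in the right view), with 10 N and no further travel, so the gauge has stopped it. I back off, regrip it across its rear and slide it back out.

apply_moves([
  [[-0.01,0,0,0,0,0,-0.4],[-0.02,0,0,0,0,0,0],[0,0,0,0,0,0,1],[0,0,0,0,0,0,1],[0,0,0,0,0,0,1],[0,0,0,0,0,0,1],[0,0,0,0,0,0,1],[0,0,0,0,0,0,1]],
])

```text
time: 22.6
position: [0.6324, 0.0726, 0.0103]
eef_rot: [2.265, -2.177, 0.0]
ft_force: [1.0, 0.1, -0.4]
grip_width: 0.0853
gripper_force: 0.0
```

apply_moves([
  [[0.015,0,0,0,0,0,1],[0.02,0,0,0,0,0,1],[0.02,0,0,0,0,0,1],[0.02,0,0,0,0,0,1],[0,0,0.008,0,0,0,1],[0,0,0.008,0,0,0,1],[0,0,0,0,0,0,0.6],[0,0,0,0,0,0,0.5]],
])

```text
time: 23.4
position: [0.6337, 0.0356, 0.002]
eef_rot: [2.266, -2.176, -0.0]
ft_force: [-0.6, -0.2, -0.7]
grip_width: 0.0642
gripper_force: 0.0
```

apply_moves([
  [[0,0,0,0,0,0,0.4],[0,0,0,0,0,0,0.3],[0,0,0,0,0,0,0.2],[0,0,0,0,0,0,0.1],[0,0,0,0,0,0,0],[0,0,0,0,0,0,-0.1],[0,0,0,0,0,0,-0.1],[0,0,0,0,0,0,-0.1]],
], squeeze=20)

```text
time: 24.2
position: [0.634, 0.0355, 0.0025]
eef_rot: [-2.265, 2.176, -0.0]
ft_force: [-0.1, 3.0, 2.3]
grip_width: 0.0574
gripper_force: 23.3
```

apply_moves([
  [[-0.005,0,0,0,0,0,-0.1],[-0.02,0,0,0,0,0,-0.1],[-0.025,0,0,0,0,0,-0.1],[-0.025,0,0,0,0,0,-0.1],[-0.025,0,0,0,0,0,-0.1],[-0.025,0,0,0,0,0,-0.1],[-0.025,0,0,0,0,0,-0.1],[-0.02,0,0,0,0,0,-0.1]],
])

```text
time: 25.0
position: [0.6305, 0.1214, 0.0025]
eef_rot: [2.266, -2.176, 0.001]
ft_force: [0.5, -3.1, 3.9]
grip_width: 0.0577
gripper_force: 23.4
```

```bash
python3 - <<'E'
from h import *
p0=ctrl.snapshot('scene');p1=ctrl.snapshot('top')
plan([])
for p,y in((p0,.083),(p1,.077)):
    v,f=fit([p],'wood',(.632,y,np.radians(-87.7)),(-.05,.05,.058,.03));print(np.round(v[:2],4),np.degrees(v[2]),f)
    v,f=fit([p],'bay',(.4415,.0055,np.radians(-83)),BAY);print('bay',np.round(v[:2],4),np.degrees(v[2]),f)
E
```

```text
pose [0.6306 0.1227 0.0025] yaw -87.64 f [-1.3  4.1  5.9] grip 0.0578 t 25.1
[0.6314 0.0896] -87.24994256530816 0.03705174624850968
bay [0.4408 0.0079] -83.21539124081892 0.06279497938458684
[0.6324 0.0659] -86.75130798034654 0.4710043557544287
bay [0.4424 0.0016] -82.92907300461023 0.13702769620831903
```

```bash
python3 - <<'E'
from h import *
plan([(.50,.115,.002,-86,11),(.4375,.0408,.002,-83.6,11),(.4375,.0408,.002,-83.6,2)],jaw=-.1)
E
```

```text
pose [0.6306 0.1227 0.0025] yaw -87.64 f [-1.3  4.1  5.9] grip 0.0578 t 25.1
[[[0,0.024,0,-0.0003,0.0006,-0.0008,-0.1],[0.001,0.024,0,0,0,-0.0009,-0.1],[0,0.023,0,0,0,-0.0008,-0.1],[0,0.024,0,0,0,-0.0008,-0.1],[0.001,0.024,0,0,0,-0.0008,-0.1],[0,0.024,0.001,0,0,-0.0009,-0.1],[0,0.023,0,0,0,-0.0008,-0.1],[0,0.024,0,0,0,-0.0008,-0.1]]]
[[[0,0.024,0,0,0,-0.0009,-0.1],[-0.001,0.024,0,0,0,-0.0008,-0.1],[0,0.024,0,0,0,-0.0008,-0.1],[0.013,0.012,0,0,0,-0.0012,-0.1],[0.012,0.013,0,0,0,-0.0012,-0.1],[0.013,0.012,0,0,0,-0.0012,-0.1],[0.012,0.012,0,0,0,-0.0013,-0.1],[0.013,0.013,0,0,0,-0.0012,-0.1]]]
[[[0.012,0.012,0,0,0,-0.0012,-0.1],[0.013,0.013,0,0,0,-0.0012,-0.1],[0.012,0.012,0,0,0,-0.0012,-0.1],[0.013,0.013,0,0,0,-0.0012,-0.1],[0.012,0.013,0,0,0,-0.0012,-0.1],[0.012,0.012,0,0,0,-0.0012,-0.1],[0,0,0,0,0,0,-0.1],[0,0,0,0,0,0,-0.1]]]
```

apply_moves([
  [[0,0.024,0,0,0,-0.0008,-0.1],[0.001,0.024,0,0,0,-0.0009,-0.1],[0,0.023,0,0,0,-0.0008,-0.1],[0,0.024,0,0,0,-0.0008,-0.1],[0.001,0.024,0,0,0,-0.0008,-0.1],[0,0.024,0,0,0,-0.0009,-0.1],[0,0.023,0,0,0,-0.0008,-0.1],[0,0.024,0,0,0,-0.0008,-0.1]],
])

```text
time: 25.9
position: [0.5361, 0.1155, 0.0025]
eef_rot: [-2.286, 2.151, -0.001]
ft_force: [1.8, 1.2, 2.2]
grip_width: 0.0576
gripper_force: 23.1
```

apply_moves([
  [[0,0.024,0,0,0,-0.0009,-0.1],[-0.001,0.024,0,0,0,-0.0008,-0.1],[0,0.024,0,0,0,-0.0008,-0.1],[0.013,0.012,0,0,0,-0.0012,-0.1],[0.012,0.013,0,0,0,-0.0012,-0.1],[0.013,0.012,0,0,0,-0.0012,-0.1],[0.012,0.012,0,0,0,-0.0013,-0.1],[0.013,0.013,0,0,0,-0.0012,-0.1]],
])

```text
time: 26.7
position: [0.4713, 0.0786, 0.0024]
eef_rot: [-2.316, 2.121, -0.0]
ft_force: [2.9, 3.1, 3.7]
grip_width: 0.0577
gripper_force: 23.3
```

apply_moves([
  [[0.012,0.012,0,0,0,-0.0012,-0.1],[0.013,0.013,0,0,0,-0.0012,-0.1],[0.012,0.012,0,0,0,-0.0012,-0.1],[0.013,0.013,0,0,0,-0.0012,-0.1],[0.012,0.013,0,0,0,-0.0012,-0.1],[0.012,0.012,0,0,0,-0.0012,-0.1],[0,0,0,0,0,0,-0.1],[0,0,0,0,0,0,-0.1]],
])

```text
time: 27.5
position: [0.4364, 0.0374, 0.0024]
eef_rot: [2.339, -2.094, -0.0]
ft_force: [-1.3, -1.9, 9.0]
grip_width: 0.0575
gripper_force: 24.0
```

```bash
python3 - <<'E'
from h import *
p0=ctrl.snapshot('scene');p1=ctrl.snapshot('top')
plan([])
for p,y in((p0,.008),(p1,.0016)):
    v,f=fit([p],'wood',(.4415,y,np.radians(-83)),(-.05,.05,.058,.03));print(np.round(v[:2],4),np.degrees(v[2]),f)
E
```

```text
pose [0.4364 0.0374 0.0024] yaw -83.67 f [-1.6 -0.5  8.8] grip 0.0574 t 27.6
[0.4392 0.0059] -82.89907206590203 0.07932642829680893
[ 0.4413 -0.0075] -83.93272827222725 0.7308366251643622
```

Within about 2 mm of the bay's centre and aligned. I release it, rise clear and check.

apply_moves([
  [[0,0,0,0,0,0,0.4],[0,0,0,0,0,0,0.9],[0,0,0,0,0,0,0.9],[0,0,0,0,0,0,0.9],[0,0,-0.02,0,0,0,0.9],[0,0,-0.05,0,0,0,0.9],[0,0,-0.08,0,0,0,0.9],[0,0,-0.08,0,0,0,0.9]],
])

```text
time: 28.4
position: [0.4369, 0.0382, 0.1191]
eef_rot: [2.34, -2.095, -0.0]
ft_force: [1.7, 0.5, 0.9]
grip_width: 0.0813
gripper_force: 0.0
```

apply_moves([
  [[-0.05,0,-0.04,0,0,0,0.9],[-0.07,0,0,0,0,0,0.9],[-0.07,0,0,0,0,0,0.9],[-0.07,0,0,0,0,0,0.9],[-0.07,0,0,0,0,0,0.9],[-0.07,0,0,0,0,0,0.9],[-0.03,0,0,0,0,0,0.9],[0,0,0,0,0,0,0.9]],
])

```text
time: 29.2
position: [0.4135, 0.2537, 0.1376]
eef_rot: [-2.343, 2.093, -0.0]
ft_force: [0.1, -0.5, 0.8]
grip_width: 0.0811
gripper_force: 0.0
```

```bash
python3 - <<'E'
from h import *
p0=ctrl.snapshot('scene');p1=ctrl.snapshot('top')
plan([])
for p,y in((p0,.006),(p1,-.002)):
    v,f=fit([p],'wood',(.4405,y,np.radians(-83)),(-.05,.05,.058,.03));print(np.round(v[:2],4),np.degrees(v[2]),f)
I=np.hstack([cv2.resize(p0['image'][70:330,130:400],(400,385)),cv2.resize(p1['image'][100:300,200:400],(400,385))])
cv2.imwrite('pics/c8.png',cv2.cvtColor(I,cv2.COLOR_RGB2BGR))
E
```

```text
pose [0.4136 0.2518 0.1374] yaw -83.66 f [-0.5 -0.6 -0.6] grip 0.0814 t 29.3
[0.439  0.0066] -83.25379061388938 0.04314352798808558
[ 0.4403 -0.0008] -84.1881010034203 0.013551690237879598
```

View pics/c8.png

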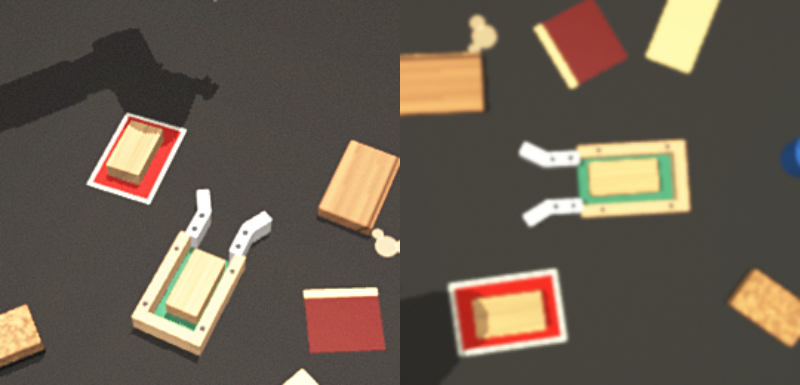

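Both views show block_1 inside the green pen and block_2 square and centred in the red bay (about (510,313) in the right view). The other things have not moved, and the gripper is clear.

```bash
python3 -c "
from bench import ctrl;print(ctrl.finish_job())"
```

```text
the job is handed in; nothing more can be done
None
```

The job is handed in: block_1 (about 50 mm wide) went right through the throat and lies in the green pen, and block_2 (about 58 mm wide) was stopped by the gauge at about 10 N, then slid back out into the red rework bay, within about 3 mm and 1° of square, at about 29 s of the 72 s limit.

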